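# Locate a drawer front on the drilling board

### The arm

A 7-joint arm with a two-finger parallel gripper is mounted at the origin on a cart in front of the work surface, level with it; the furniture and walls round the work are solid. World frame = base frame: x ahead of the robot, y to its left, z up, the work surface at z = 0. Lengths are in m, angles in rad, forces in N, time in s.
With the tool pointing down it reaches from about 0.425 to 0.925 m from the base axis. Payload 6.8 kg.
Tool frame: the origin (TCP) lies at the very end of the fingers, on their centre line; the grasp point (between the pads) lies 19 mm behind it (r.grip_depth is the distance from the TCP to the grasp point, in m); z points along the fingers, y is the direction in which the jaws open and shut (so a half turn about z gives the same grasp; the last joint's range is limited). The gripper opens to 85 mm and grips with 20 to 120 N. Pads are 22 mm wide; open, the fingers measure 114 mm over their backs; the gripper's body (76 mm by 85 mm) begins 54 mm behind the grasp point. The pads swing forward as they close: fully open they stand 13 mm farther back than shut.
Start: joints at [1.23, 0.477, 0.022, 1.555, -0.011, 1.109, -0.083], TCP at [0.156, -0.657, 0.231] pointing down, gripper open.
Joint ranges: [-2.96, 2.96], [-0.34, 2.1], [-1.41, 1.46], [0.24, 2.44], [-1.37, 4.51], [0.17, 1.92], [-2.96, 2.96]. Speed limits (rad/s): [2.39, 2.39, 3.14, 3.14, 3.14, 3.14, 3.14].

### API

Orientations are given as a rotation vector (axis times angle).
In Python, from bench import r, grab_frame gives the robot as it stands. The module is installed in compiled form; this text tells all that it offers.
- The arm moves only by the tool play_rows, never from a script. Its argument "increments" is a list of rows, each a list of 7 numbers: the shift along the tool's x, y, z in mm, then the turn, a rotation vector about the tool's x, y, z in rad, then the closure in counts, from 0 (fully open) to 255 (shut). In form: [[tx, ty, tz, rx, ry, rz, claw], ...]. A call has 1 to 5 rows; each row shifts and turns the pose as measured when the row begins, along the tool's axes as they then stand; what a row does not reach is not made up. A row lasts 1/10 s, in which the tool goes at most 50 mm and 8.59 degrees, less where a joint would pass 70% of its speed; a pose out of reach is approached as far as the arm can. A call is refused whole if a number of a shift passes 50 or a number of a turn 0.15, either way. A call with a gripper value outside its range is refused whole. The fingers move at their own pace and stop on an object; "force" is the grip in N (left out, the last holds). Time passes only in rows, so rows that do not move let the fingers close. It gives the time, the measured TCP pose, the force and the opening at its end, in the units of the state.
- r.get_obs(): the state, without advancing time (a new reading comes with each control period).
- grab_frame(name): name is "side" or "top"; returns a dict with "color" (420x560x3 uint8, blue, green, red), "depth" (420x560 float32, m along the optical axis (not along the pixel's ray), 0 where there is no reading), "K" (3x3 intrinsics, pixels), "k1" (the pictures are not rectified: a ray, as slopes to the right and down, at radius r is drawn at 1 + k1 r^2 times it, then the intrinsics apply), "T" (4x4, takes a point from camera to world coordinates). Camera axes: x right, y up, looking along -z (the intrinsics and any distortion apply to the point x, -y, -z); pixel columns grow to the right and rows downward; lengths in m; the calibration is good to about 2 mm. A picture is of the moment at which its call begins.
- r.hand_in(): hands the job in, once; it reports no verdict.
The state is a dict: "clock": time; "joints": joint angles; "qvel": joint speeds; "tau": joint torques, N m; "tcp_pos": TCP position; "orientation": TCP orientation; "contact_force": force on the tool from outside, world axes, zero at the start; "moment": the same for the moment, N m; "grip_width": finger opening in m.
Only numpy, scipy, OpenCV 4.12 (cv2) and the standard library are available. Lean on these libraries where they do the work, as an engineer would, in place of code of your own. Each camera call takes 0.05 s, during which the arm holds its last target.

### The job

The white drawer front is to be drilled for its knob. On the wooden drilling board, slide it away from you until its long far edge lies square against both steel dowels, and along the dowels until its end meets the orange stop (not the blue one). Keep it flat on the board, do not lift it, and leave it there.

Things in the scene. Friction and masses are not known exactly. Their poses are not given: they have to be found in the camera images.
- white_front: loose white drawer front, a slab 80 (x) x 240 (y) x 18 mm thick, pencilled cross on top, lying on the board short of the dowels and stops. 0.17 to 0.35 kg, slides under about 4 N. Where only one dowel touches and it sticks, push behind the other dowel to swing it home. Origin: centre of underside, z up. (A brown drawer front with a brass knob lies elsewhere: not needed.)
- drilling_board: fixed brown wooden board, 12 mm thick, underside on the worktop. Origin: underside, midway between the stops; x away from the robot (within 0.2 rad), y along the row of dowels. It spans x -100 to +100, y -195 to +195 mm. Two steel dowels, 12 mm across, 30 mm tall above the board, at x = +75, y = -72 and +72 mm. The drawer front's centre is at x = +29 mm when against both.
- orange_stop: the end stop to use: fixed orange block on the board, 30 (x) x 16 (y) x 22 mm high, with a dark screw 6 mm high on top. It stands at one end of the board, y = +168 or -168 mm, x = -10 mm of the board (which end varies), turned like the board. Origin: centre of its underside, on the board's top. With the drawer front against it, their centres are 128 mm apart along the board's y.
- blue_stop: the wrong end stop: same block in blue, fixed at the other end of the board. The stops' inner faces are 320 mm apart. Origin: centre of its underside.

How it is judged:
By the outcome, as a careful person would: the job done as asked, in the order asked, and still so for the second after the job is handed in, with the robot touching nothing.
It also fails if it takes over 45 s, if anything falls off the work surface, if the arm or the gripper's body presses on something with over 40 N, if the wrist force passes 120 N, or if a joint passes its speed limit or range.

## Working session

There is one attempt and no reset: what is moved stays moved. The work goes in short steps, Python scripts to look and compute and a tool call to move; the robot and the scene stay as the last step left them, time stands still between calls to the robot, and variables do not carry over. Pictures are saved under pics/ and viewed, and the job is handed in when it is done.

Besides the shell and the picture viewer there is one more tool, called after "Emit:" by a JSON object that holds its "api" and its "payload", one argument or row to a line. play_rows: Moves the arm, as the interface text tells. Its arguments: {"type":"object","properties":{"increments":{"type":"array","items":{"type":"array","items":{"type":"number"}}},"force":{"type":"number"}},"required":["increments"]}

```bash
mkdir -p pics; cat > h.py <<'E'
import numpy as np,cv2
from bench import r,grab_frame
def pix2ray(f,u,v):
    K=f["K"];k1=f["k1"]
    d=np.array([(u-K[0,2])/K[0,0],(v-K[1,2])/K[1,1]]);s=d.copy()
    for _ in range(30): s=d/(1+k1*(s@s))
    T=f["T"];return T[:3,3],T[:3,:3]@np.array([s[0],-s[1],-1.])
def atz(f,u,v,z):
    o,d=pix2ray(f,u,v);return o+d*(z-o[2])/d[2]
def dep(f,u,v):
    o,d=pix2ray(f,u,v);return o+d*float(f["depth"][int(round(v)),int(round(u))])
def proj(f,p):
    T=f["T"];c=T[:3,:3].T@(np.array(p)-T[:3,3]);s=np.array([c[0]/-c[2],-c[1]/-c[2]])
    s=s*(1+f["k1"]*(s@s));K=f["K"];return K[0,0]*s[0]+K[0,2],K[1,1]*s[1]+K[1,2]
E
python3 - <<'E'
from h import *
import pickle
for n in("top","side"):
    f=grab_frame(n);pickle.dump(f,open(n+"0.pkl","wb"));cv2.imwrite(f"pics/{n}0.png",f["color"]);print(n,f["K"].tolist(),f["k1"],f["T"].round(3).tolist())
print(r.get_obs())
E
```

```text
top [[451.77956072098755, 0.0, 283.9575637148309], [0.0, 451.77956072098755, 202.67761107968647], [0.0, 0.0, 1.0]] -0.10357048558883446 [[-0.021, 0.98, -0.2, 0.421], [-1.0, -0.021, 0.002, 0.017], [-0.002, 0.2, 0.98, 0.862], [0.0, 0.0, 0.0, 1.0]]
side [[510.39242619988477, 0.0, 275.7772488169833], [0.0, 510.39242619988477, 206.77838051046092], [0.0, 0.0, 1.0]] -0.10671557760535888 [[-0.848, 0.347, -0.4, 0.243], [-0.529, -0.559, 0.638, 0.588], [-0.002, 0.753, 0.658, 0.617], [0.0, 0.0, 0.0, 1.0]]
{'clock': 0.1, 'joints': array([ 1.22991764,  0.47773523,  0.02236044,  1.55633337, -0.01147744,
        1.10929865, -0.08307903]), 'qvel': array([-6.87349377e-04, -6.92972312e-04, -2.34791323e-04, -1.29290881e-03,
       -3.42698838e-04, -2.81492078e-06, -1.59849875e-04]), 'tau': array([ 5.41681584e-03, -5.97759533e+01,  1.61412813e+00, -2.81952453e+01,
        1.27627634e-02,  5.04481955e-03,  3.58564080e-05]), 'tcp_pos': array([ 0.1555623 , -0.65629084,  0.23041947]), 'orientation': array([-3.11873111e+00, -3.64691102e-01,  5.30132359e-04]), 'contact_force': array([ 0.45528657, -0.89671519,  0.09754128]), 'moment': array([-0.00035248,  0.03284912, -0.00118664]), 'grip_width': 0.08540448963854627}
```

View pics/top0.png

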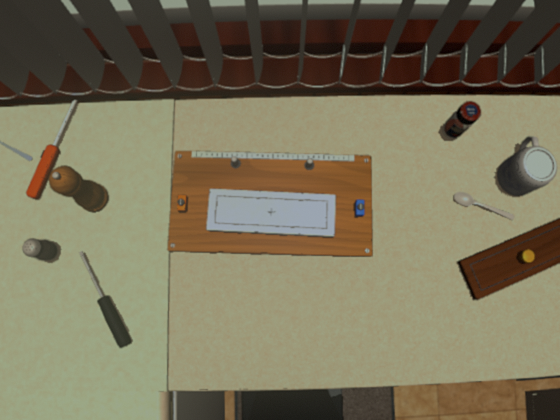

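View pics/side0.png

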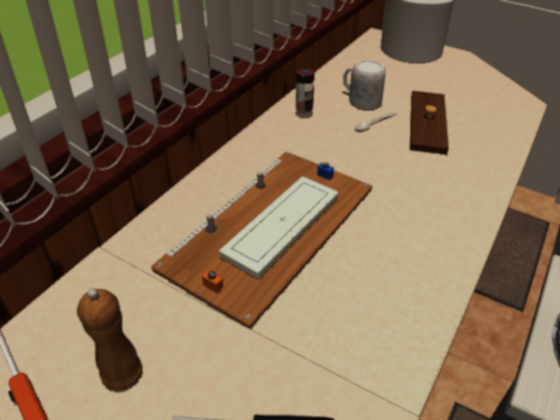

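The top view shows the board with the orange stop at left (182,203), i.e. at +y, and the blue one at (360,208). The dowels are near (235,160) and (309,163), and the white front spans (208–335, 190–236). The side view agrees. Next I'll enlarge.

```bash
python3 - <<'E'
import cv2
a=cv2.imread("pics/top0.png")[145:261,165:380];cv2.imwrite("pics/top0c.png",cv2.resize(a,None,fx=3.7,fy=3.7,interpolation=cv2.INTER_CUBIC))
a=cv2.imread("pics/side0.png")[145:325,145:380];cv2.imwrite("pics/side0c.png",cv2.resize(a,None,fx=3.3,fy=3.3,interpolation=cv2.INTER_CUBIC))
E
```

```text
(no output)
```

View pics/top0c.png

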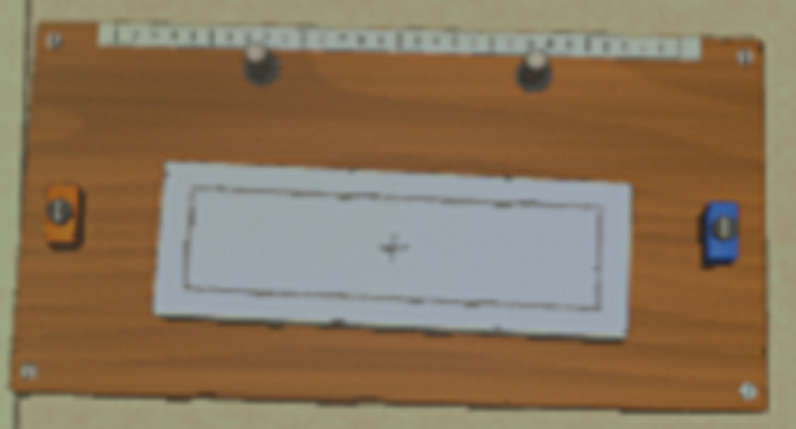

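View pics/side0c.png

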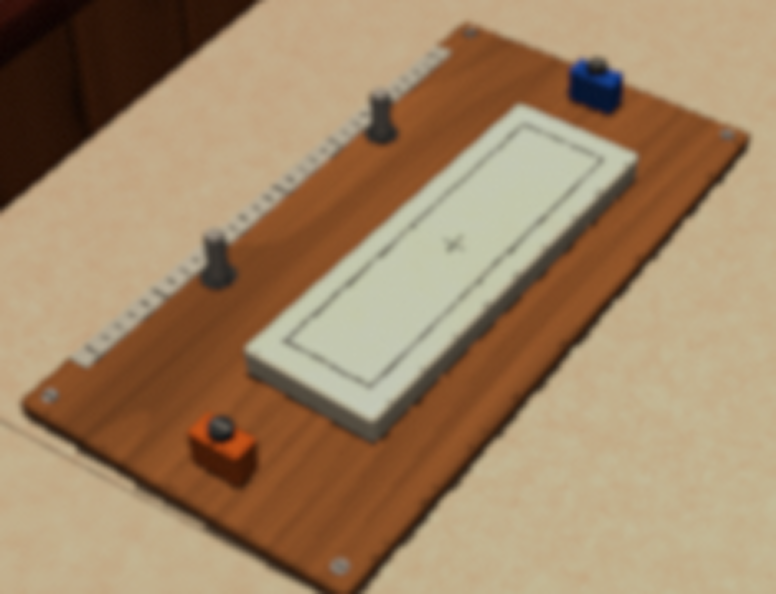

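```bash
cat > m.py <<'E'
from h import *
import pickle
def tri(A,B):
    (o1,d1),(o2,d2)=A,B
    s=np.linalg.lstsq(np.c_[d1,-d2],o2-o1,rcond=None)[0]
    p,q=o1+d1*s[0],o2+d2*s[1];return (p+q)/2,np.linalg.norm(p-q)
E
python3 - <<'E'
from m import *
t=pickle.load(open("top0.pkl","rb"));s=pickle.load(open("side0.pkl","rb"))
P={"sFL":((165,163),(247,353)),"sFR":((631,184),(522,104)),"sNR":((627,335),(636,157)),"sNL":((155,313),(374,420)),"cross":((393,247),(454,244)),
"bFL":((38,22),(25,405)),"bFR":((765,38),(468,25)),"bNR":((768,408),(748,135)),"bNL":((10,391),(350,596)),
"dL":((255,49),(214,235)),"dR":((537,55),(380,94)),"or":((58,206),(222,424)),"bl":((723,224),(598,65))}
R={}
for k,(a,b) in P.items():
    p,e=tri(pix2ray(t,a[0]/3.7+165,a[1]/3.7+145),pix2ray(s,b[0]/3.3+145,b[1]/3.3+145));R[k]=p;print(k,(p*1000).round(1),round(e*1000,1))
for a,b in(("bNR","bNL"),("bFR","bFL"),("sNR","sNL"),("sFR","sFL"),("dR","dL"),("bl","or")):
    v=R[b]-R[a];print(a,b,np.linalg.norm(v[:2]).round(4),"yaw",np.arctan2(-v[0],v[1]).round(4))
print("board c",sum(R[k] for k in("bFL","bFR","bNR","bNL"))/4,"slab c",sum(R[k] for k in("sFL","sFR","sNR","sNL"))/4)
E
```

```text
sFL [619.8 155.6  27.2] 1.0
sFR [602.9 -83.   29.4] 1.4
sNR [526.5 -77.6  27.1] 0.3
sNL [542.5 159.9  28.6] 0.3
cross [573.1  39.1  30.6] 0.3
bFL [703.1 228.2   8.9] 2.2
bFR [ 686.1 -161.5    6.7] 2.2
bNR [ 489.4 -150.5    8.8] 0.1
bNL [505.4 237.3  10.2] 1.3
dL [675.3 107.7  41. ] 1.4
dR [669.  -36.7  40.1] 1.7
or [595.1 207.3  40.3] 2.2
bl [ 578.7 -127.6   38.6] 2.6
bNR bNL 0.3881 yaw -0.0413
bFR bFL 0.3901 yaw -0.0436
sNR sNL 0.238 yaw -0.0671
sFR sFL 0.2392 yaw -0.0708
dR dL 0.1445 yaw -0.0437
bl or 0.3353 yaw -0.0488
board c [0.59598843 0.03836369 0.00866532] slab c [0.57292782 0.03871234 0.02810193]
```

Sizes check out: board 390 mm, dowels 144 mm apart, slab 240 mm, heights as expected. Board yaw is −0.044 with its centre at (596,39). The slab is at board (−23,0), yaw −0.07. The goal centre in world is about (627,78). First I'll turn and close the gripper.

Emit:
{"api": "play_rows", "payload": {
  "increments": [
    [0, 0, 0, 0, 0, 0.14, 255],
    [0, 0, 0, 0, 0, 0.137, 255],
    [0, 0, 0, 0, 0, 0, 255]
  ],
  "force": 60
}}

```text
clock: 0.4
tcp_pos: [0.1552, -0.6553, 0.2287]
orientation: [-3.136, 0.083, 0.002]
contact_force: [0.3, 0.3, 0.8]
grip_width: 0.0443
```

```bash
cat > go.py <<'E'
from h import *
import sys
from scipy.spatial.transform import Rotation as R
o=r.get_obs();M=R.from_rotvec(o["orientation"]);p=o["tcp_pos"]
print("t",round(o["clock"],2),"p",(p*1000).round(1),"F",o["contact_force"].round(1),"w",round(o["grip_width"],4))
G=R.from_matrix(np.array([[np.cos(-.044),np.sin(-.044),0],[np.sin(-.044),-np.cos(-.044),0],[0,0,-1]]).T)
print("rot needed",(M.inv()*G).as_rotvec().round(4))
B=np.array([.596,.0385]);c,s=np.cos(-.044),np.sin(-.044)
d=p[:2]-B;print("board xy",round(1e3*(c*d[0]+s*d[1]),1),round(1e3*(-s*d[0]+c*d[1]),1))
if len(sys.argv)>3:
  # target in board frame mm, z world
  bx,by,z=[float(v) for v in sys.argv[1:4]]
  w=np.array([B[0]+(c*bx-s*by)/1e3,B[1]+(s*bx+c*by)/1e3,z/1e3])
  print("world",w.round(3),"tool shift mm",(1e3*M.inv().apply(w-p)).round(1))
E
python3 go.py -105 0 150
```

```text
t 0.4 p [ 155.2 -655.3  228.7] F [0.3 0.3 0.8] w 0.0443
rot needed [-0.0046  0.0016 -0.0091]
board xy -409.9 -712.5
world [0.491 0.043 0.15 ] tool shift mm [ 298.5 -714.9   81.5]
```

Emit:
{"api": "play_rows", "payload": {
  "increments": [
    [30, -38, 0, 0, 0, 0, 255],
    [30, -38, 0, 0, 0, 0, 255],
    [30, -38, 0, 0, 0, 0, 255],
    [30, -38, 0, 0, 0, 0, 255],
    [30, -38, 0, 0, 0, 0, 255]
  ]
}}

```text
clock: 0.9
tcp_pos: [0.3107, -0.4726, 0.2265]
orientation: [-3.138, 0.076, 0.011]
contact_force: [1.1, -0.0, -0.4]
grip_width: 0.0001
```

Emit:
{"api": "play_rows", "payload": {
  "increments": [
    [30, -38, 0, 0, 0, 0, 255],
    [30, -38, 0, 0, 0, 0, 255],
    [20, -44, 0, 0, 0, 0, 255],
    [10, -46, 0, 0, 0, 0, 255],
    [10, -46, 0, 0, 0, 0, 255]
  ]
}}

```text
clock: 1.4
tcp_pos: [0.4245, -0.2565, 0.2261]
orientation: [-3.14, 0.04, 0.009]
contact_force: [1.1, -0.4, -0.4]
grip_width: -0.0001
```

```bash
python3 go.py -105 0 150
```

```text
t 1.4 p [ 424.5 -256.5  226.1] F [ 1.1 -0.4 -0.4] w -0.0001
rot needed [-0.0008  0.0057  0.0188]
board xy -158.4 -302.3
world [0.491 0.043 0.15 ] tool shift mm [  59.5 -301.2   76.1]
```

Emit:
{"api": "play_rows", "payload": {
  "increments": [
    [8, -42, 10, 0, 0.003, 0.01, 255],
    [8, -42, 10, 0, 0.003, 0.01, 255],
    [8, -42, 10, 0, 0, 0, 255],
    [8, -42, 10, 0, 0, 0, 255],
    [8, -42, 10, 0, 0, 0, 255]
  ]
}}

```text
clock: 1.9
tcp_pos: [0.4729, -0.0386, 0.1767]
orientation: [3.14, -0.037, 0.01]
contact_force: [0.4, -1.1, -0.0]
grip_width: 0.0002
```

```bash
python3 go.py -105 0 100
```

```text
t 1.9 p [472.9 -38.6 176.7] F [ 0.4 -1.1 -0. ] w 0.0002
rot needed [ 0.0017 -0.0063  0.0202]
board xy -119.6 -82.5
world [0.491 0.043 0.1  ] tool shift mm [ 15.8 -82.3  76.7]
```

Emit:
{"api": "play_rows", "payload": {
  "increments": [
    [6, -35, 20, 0, -0.003, 0.01, 255],
    [5, -30, 25, 0, -0.003, 0.01, 255],
    [4, -25, 30, 0, 0, 0, 255],
    [0, 0, 0, 0, 0, 0, 255]
  ]
}}

```text
clock: 2.3
tcp_pos: [0.492, 0.062, 0.0995]
orientation: [-3.14, 0.029, -0.005]
contact_force: [-1.2, 0.0, 0.5]
grip_width: -0.0001
```

```bash
python3 go.py -95 0 21
```

```text
t 2.3 p [492.   62.   99.5] F [-1.2  0.   0.5] w -0.0001
rot needed [-0.0017 -0.0033  0.0257]
board xy -104.9 18.9
world [0.501 0.043 0.021] tool shift mm [ 9.2 19.3 78.5]
```

Emit:
{"api": "play_rows", "payload": {
  "increments": [
    [0, 9, 20, 0, 0, 0.015, 255],
    [0, 8, 20, 0, 0, 0.013, 255],
    [0, 3, 20, 0, 0, 0, 255],
    [0, 0, 0, 0, 0, 0, 255]
  ]
}}

```text
clock: 2.7
tcp_pos: [0.4928, 0.0406, 0.0391]
orientation: [-3.14, 0.052, -0.008]
contact_force: [-0.3, 0.8, 0.4]
grip_width: 0.0003
```

```bash
python3 go.py -95 0 21
```

```text
t 2.7 p [492.8  40.6  39.1] F [-0.3  0.8  0.4] w 0.0003
rot needed [-0.0011 -0.0048  0.0108]
board xy -103.2 -2.4
world [0.501 0.043 0.021] tool shift mm [ 8.2 -2.3 18.2]
```

Emit:
{"api": "play_rows", "payload": {
  "increments": [
    [6, -2, 9, 0, -0.004, 0.01, 255],
    [2, 0, 8, 0, 0, 0, 255],
    [0, 0, 1, 0, 0, 0, 255],
    [0, 0, 0, 0, 0, 0, 255]
  ]
}}

```text
clock: 3.1
tcp_pos: [0.5041, 0.0419, 0.0228]
orientation: [-3.139, 0.066, -0.008]
contact_force: [-0.3, -0.2, 0.1]
grip_width: 0.0003
```

```bash
python3 go.py -74 0 21; python3 - <<'E'
from h import *
f=grab_frame("side");a=f["color"][130:330,130:390];cv2.imwrite("pics/s1.png",cv2.resize(a,None,fx=3,fy=3,interpolation=cv2.INTER_CUBIC))
E
```

```text
t 3.1 p [504.1  41.9  22.8] F [-0.3 -0.2  0.1] w 0.0003
rot needed [-0.0016 -0.0049  0.002 ]
board xy -92.0 -0.6
world [0.522 0.042 0.021] tool shift mm [18.  -0.6  1.9]
```

View pics/s1.png

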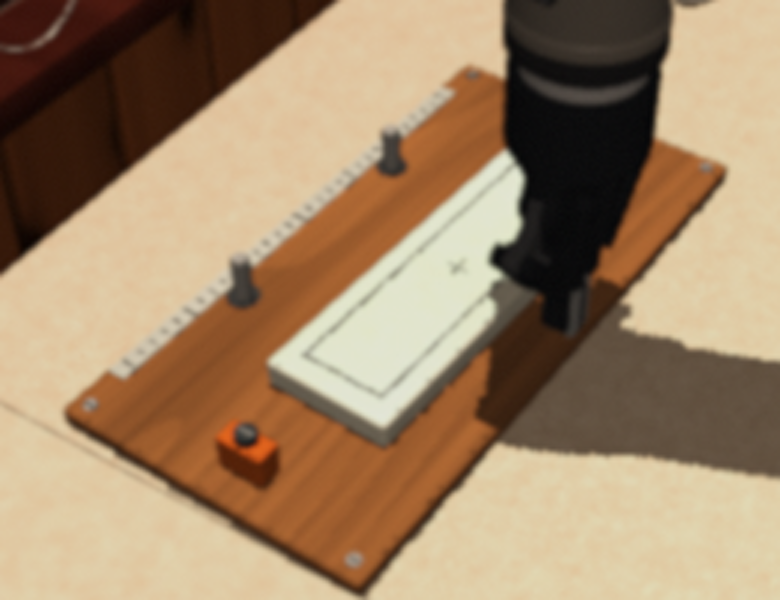

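The fingers stand free of the near edge (at about (565,320) in the crop). Push forward.

Emit:
{"api": "play_rows", "payload": {
  "increments": [
    [8, 0, 0.5, 0, 0, 0, 255],
    [8, 0, 0.5, 0, 0, 0, 255],
    [8, 0, 0.5, 0, 0, 0, 255],
    [8, 0, 0, 0, 0, 0, 255],
    [8, 0, 0, 0, 0, 0, 255]
  ]
}}

```text
clock: 3.65
tcp_pos: [0.5464, 0.0403, 0.0224]
orientation: [-3.14, 0.064, -0.007]
contact_force: [-2.0, 0.9, 0.9]
grip_width: 0.0001
```

```bash
python3 go.py -22 0 21; python3 - <<'E'
from h import *
f=grab_frame("side");a=f["color"][130:330,130:390];cv2.imwrite("pics/s2.png",cv2.resize(a,None,fx=3,fy=3,interpolation=cv2.INTER_CUBIC))
E
```

```text
t 3.65 p [546.4  40.3  22.4] F [-2.   0.9  0.9] w 0.0001
rot needed [-0.0012 -0.0045  0.003 ]
board xy -49.7 -0.4
world [0.574 0.039 0.021] tool shift mm [27.7 -0.3  1.5]
```

View pics/s2.png

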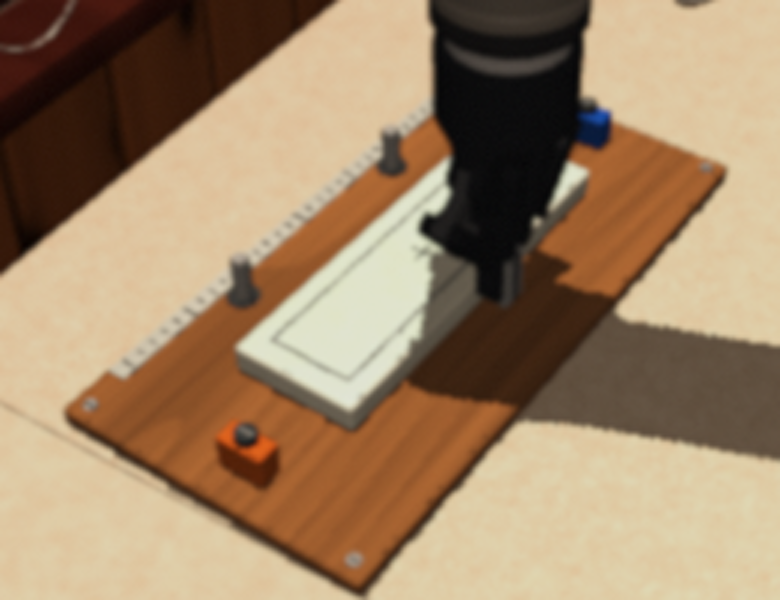

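The slab has moved in line with the fingers (its left far corner is now at (240,350)). Continue.

Emit:
{"api": "play_rows", "payload": {
  "increments": [
    [6, 0, 0, 0, 0, 0, 255],
    [6, 0, 0, 0, 0, 0, 255],
    [4, 0, 0.5, 0, 0, 0, 255],
    [3, 0, 0, 0, 0, 0, 255]
  ]
}}

```text
clock: 4.1
tcp_pos: [0.5682, 0.0394, 0.0219]
orientation: [-3.14, 0.065, -0.008]
contact_force: [-0.8, -0.2, 1.0]
grip_width: 0.0002
```

```bash
python3 go.py -22 0 21; python3 - <<'E'
from h import *
f=grab_frame("side");a=f["color"][130:330,130:390];cv2.imwrite("pics/s3.png",cv2.resize(a,None,fx=3,fy=3,interpolation=cv2.INTER_CUBIC))
E
```

```text
t 4.1 p [568.2  39.4  21.9] F [-0.8 -0.2  1. ] w 0.0002
rot needed [-0.0014 -0.005   0.0026]
board xy -27.8 -0.3
world [0.574 0.039 0.021] tool shift mm [ 5.8 -0.3  0.9]
```

View pics/s3.png

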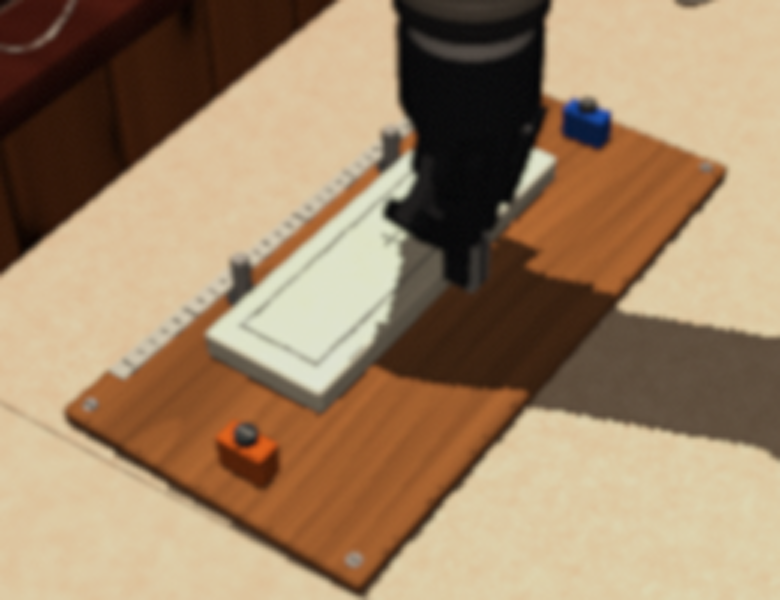

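Close to the dowels now; the left one nearly touches. Continue in small steps, watching the force.

Emit:
{"api": "play_rows", "payload": {
  "increments": [
    [3, 0, 0, 0, 0, 0, 255],
    [3, 0, 0, 0, 0, 0, 255],
    [2, 0, 0, 0, 0, 0, 255]
  ]
}}

```text
clock: 4.45
tcp_pos: [0.5753, 0.0393, 0.0217]
orientation: [-3.14, 0.064, -0.003]
contact_force: [-8.5, 1.3, 5.9]
grip_width: 0.0
```

```bash
python3 go.py -22 0 21; python3 - <<'E'
from h import *
f=grab_frame("side");a=f["color"][130:330,130:390];cv2.imwrite("pics/s4.png",cv2.resize(a,None,fx=3,fy=3,interpolation=cv2.INTER_CUBIC))
E
```

```text
t 4.45 p [575.3  39.3  21.7] F [-8.5  1.3  5.9] w 0.0
rot needed [-0.0011 -0.0021  0.003 ]
board xy -20.7 -0.1
world [0.574 0.039 0.021] tool shift mm [-1.3 -0.1  0.7]
```

View pics/s4.png

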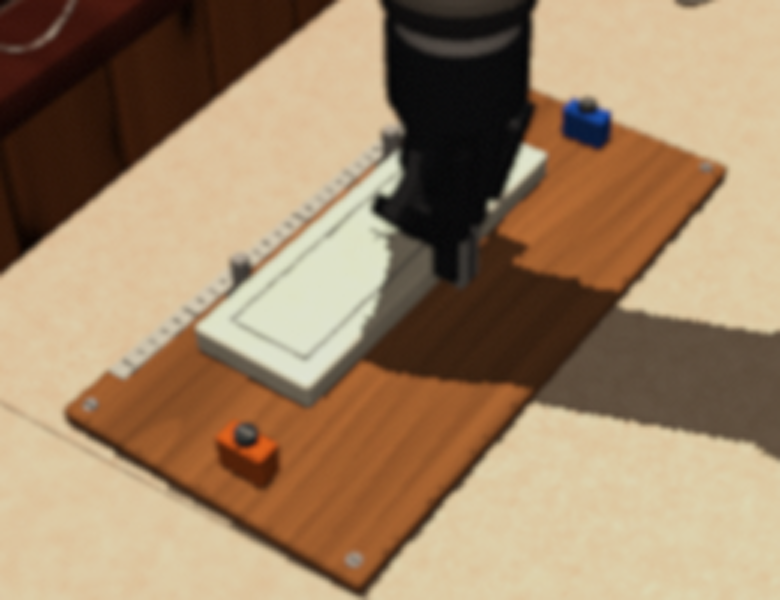

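Emit:
{"api": "play_rows", "payload": {
  "increments": [
    [2, 0, 0, 0, 0, 0, 255],
    [1.5, 0, 0, 0, 0, 0, 255]
  ]
}}

```text
clock: 4.7
tcp_pos: [0.5752, 0.0392, 0.021]
orientation: [3.141, -0.063, -0.008]
contact_force: [-5.5, 0.5, 3.3]
grip_width: 0.0002
```

```bash
python3 go.py -22 0 21; python3 - <<'E'
from h import *
f=grab_frame("top");a=f["color"][145:261,165:380];cv2.imwrite("pics/t5.png",cv2.resize(a,None,fx=3.7,fy=3.7,interpolation=cv2.INTER_CUBIC))
E
```

```text
t 4.7 p [575.2  39.2  21. ] F [-5.5  0.5  3.3] w 0.0002
rot needed [0.0004 0.0053 0.0036]
board xy -20.8 -0.2
world [0.574 0.039 0.021] tool shift mm [-1.2 -0.2  0. ]
```

View pics/t5.png

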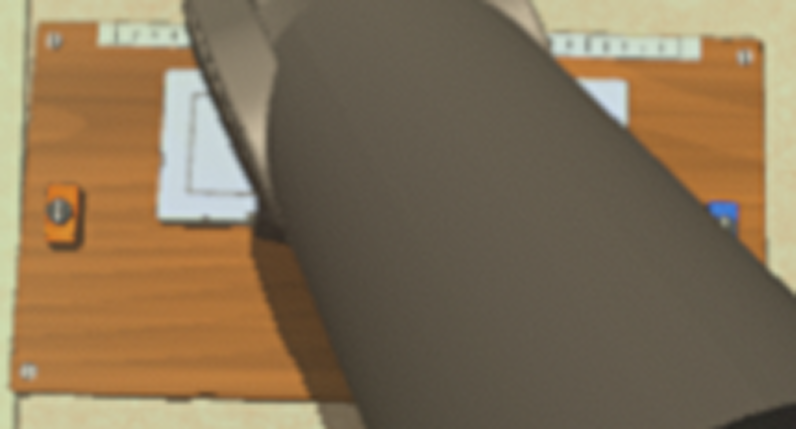

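Far edge at (165,69)–(628,81) in the crop is nearly parallel to the board edge. The TCP has stalled at the expected position. Back off, lift and go round to the −y end.

Emit:
{"api": "play_rows", "payload": {
  "increments": [
    [-8, 0, 0, 0, 0, 0, 255],
    [-6, 0, -10, 0, 0, 0, 255],
    [0, 0, -25, 0, 0, 0, 255],
    [0, 0, -20, 0, 0, 0, 255],
    [0, 5, 0, 0, 0, 0, 255]
  ]
}}

```text
clock: 5.25
tcp_pos: [0.5611, 0.0357, 0.0796]
orientation: [-3.14, 0.061, 0.002]
contact_force: [1.1, 0.5, 0.9]
grip_width: -0.0001
```

```bash
python3 go.py 29 -149 70
```

```text
t 5.25 p [561.1  35.7  79.6] F [1.1 0.5 0.9] w -0.0001
rot needed [-0.0007  0.0014  0.0053]
board xy -34.8 -4.3
world [ 0.618 -0.112  0.07 ] tool shift mm [ 63.  145.    9.5]
```

Emit:
{"api": "play_rows", "payload": {
  "increments": [
    [15, 35, 0, 0, 0, 0, 255],
    [15, 35, 0, 0, 0, 0, 255],
    [15, 35, 0, 0, 0, 0, 255],
    [12, 28, 0, 0, 0, 0, 255],
    [0, 0, 0, 0, 0, 0, 255]
  ]
}}

```text
clock: 5.75
tcp_pos: [0.6154, -0.1053, 0.0816]
orientation: [3.14, -0.056, 0.009]
contact_force: [-0.3, -0.2, -1.5]
grip_width: 0.0001
```

```bash
python3 go.py 29 -149 21;python3 - <<'E'
from h import *
f=grab_frame("side");a=f["color"][130:330,130:390];cv2.imwrite("pics/s6.png",cv2.resize(a,None,fx=3,fy=3,interpolation=cv2.INTER_CUBIC))
E
```

```text
t 5.75 p [ 615.4 -105.3   81.6] F [-0.3 -0.2 -1.5] w 0.0001
rot needed [ 0.0007 -0.0056  0.0083]
board xy 25.7 -142.8
world [ 0.618 -0.112  0.021] tool shift mm [ 2.9  6.2 60.6]
```

View pics/s6.png

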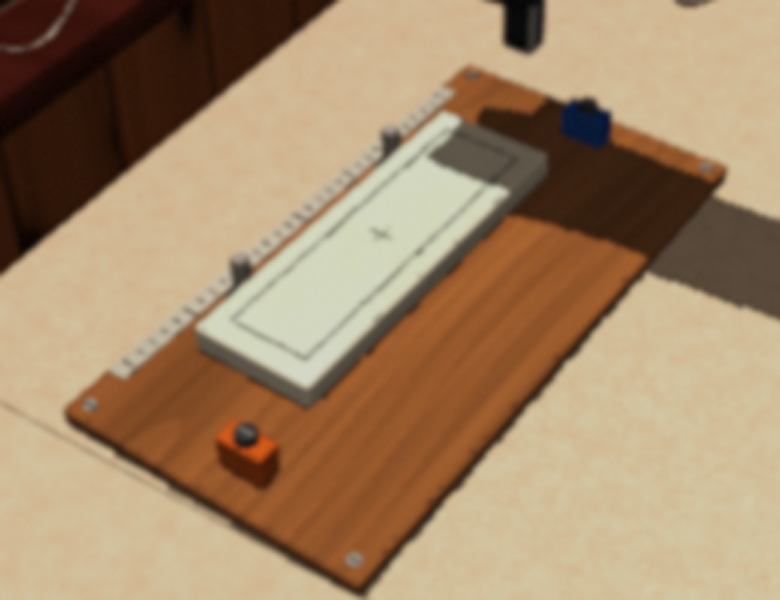

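```bash
cat > slab.py <<'E'
from h import *
import pickle
def rep(P,off=130,sc=3,f=None):
    f=f or pickle.load(open("side0.pkl","rb"));B=np.array([.596,.0385]);c,s=np.cos(-.044),np.sin(-.044)
    for u,v in P:
        p=atz(f,u/sc+off,v/sc+off,.030)[:2]-B;print((1e3*np.array([c*p[0]+s*p[1],-s*p[0]+c*p[1]])).round(1))
E
python3 -c "
from slab import *
rep([(380,234),(198,330),(447,113),(310,392),(547,160)])"
```

```text
[30.4  1.1]
[ 65.5 121. ]
[  64.1 -117.9]
[-13.1 122.5]
[ -13.8 -112.8]
```

The front is square: the cross is at board (30,1), and the far edge is at x≈65 at both ends. Lower beside the −y end.

Emit:
{"api": "play_rows", "payload": {
  "increments": [
    [2, 7, 10, 0, -0.003, 0.005, 255],
    [2, 2, 22, 0, 0, 0, 255],
    [0, 0, 20, 0, 0, 0, 255],
    [0, 0, 6, 0, 0, 0, 255],
    [0, 0, 0, 0, 0, 0, 255]
  ]
}}

```text
clock: 6.3
tcp_pos: [0.6173, -0.108, 0.0198]
orientation: [-3.138, 0.053, -0.001]
contact_force: [0.0, 0.6, 1.2]
grip_width: 0.0
```

```bash
python3 go.py 29 -135 21
```

```text
t 6.3 p [ 617.3 -108.    19.8] F [0.  0.6 1.2] w 0.0
rot needed [-0.0028 -0.0008  0.0103]
board xy 27.8 -145.4
world [ 0.619 -0.098  0.021] tool shift mm [  1.3 -10.4  -1.2]
```

Emit:
{"api": "play_rows", "payload": {
  "increments": [
    [0.5, -7, 0, 0, 0, 0.01, 255],
    [0.5, -7, 0, 0, 0, 0, 255],
    [0.5, -7, 0, 0, 0, 0, 255],
    [0.5, -7, 0, 0, 0, 0, 255]
  ]
}}

```text
clock: 6.7
tcp_pos: [0.6213, -0.0781, 0.0218]
orientation: [-3.139, 0.07, -0.004]
contact_force: [0.1, -1.7, -0.5]
grip_width: -0.0
```

```bash
python3 go.py 29 -94 21;python3 - <<'E'
from h import *
f=grab_frame("side");a=f["color"][130:330,130:390];cv2.imwrite("pics/s7.png",cv2.resize(a,None,fx=3,fy=3,interpolation=cv2.INTER_CUBIC))
E
```

```text
t 6.7 p [621.3 -78.1  21.8] F [ 0.1 -1.7 -0.5] w -0.0
rot needed [-0.0021 -0.0026 -0.0003]
board xy 30.4 -115.4
world [ 0.621 -0.057  0.021] tool shift mm [ -1.4 -21.4   0.9]
```

View pics/s7.png

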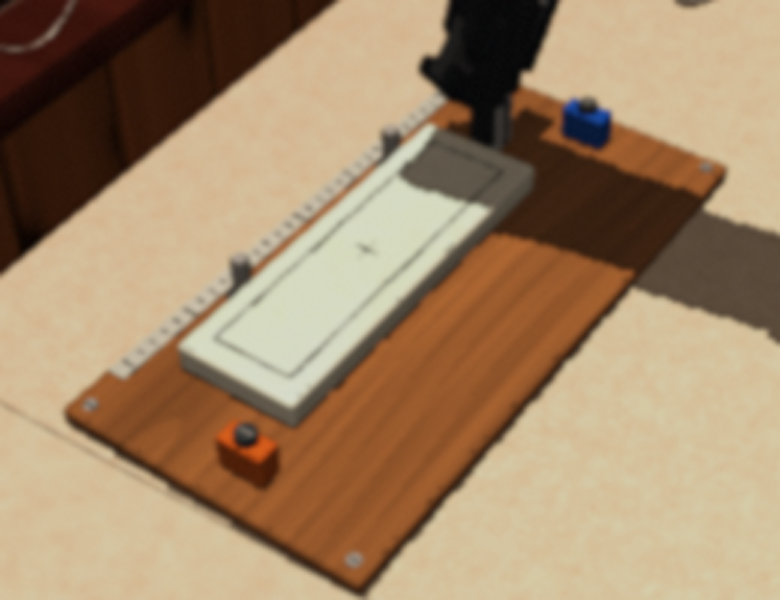

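```bash
python3 -c "
from slab import *
rep([(366,249),(181,350),(433,126),(295,412),(534,173)])"
```

```text
[29.3 16.2]
[ 63.  137.8]
[  63.7 -101.6]
[-15.3 138. ]
[-13.9 -97.4]
```

Emit:
{"api": "play_rows", "payload": {
  "increments": [
    [0, -6, 0, 0, 0, 0, 255],
    [0, -6, 0, 0, 0, 0, 255],
    [0, -4, 0, 0, 0, 0, 255]
  ]
}}

```text
clock: 7.05
tcp_pos: [0.6227, -0.0591, 0.0226]
orientation: [-3.138, 0.067, -0.006]
contact_force: [-0.6, -0.9, -0.4]
grip_width: -0.0
```

```bash
python3 go.py 29 -94 21;python3 - <<'E'
from h import *
f=grab_frame("side");a=f["color"][130:330,130:390];cv2.imwrite("pics/s8.png",cv2.resize(a,None,fx=3,fy=3,interpolation=cv2.INTER_CUBIC))
E
```

```text
t 7.05 p [622.7 -59.1  22.6] F [-0.6 -0.9 -0.4] w -0.0
rot needed [-0.0028 -0.004   0.0014]
board xy 31.0 -96.3
world [ 0.621 -0.057  0.021] tool shift mm [-2.  -2.3  1.6]
```

View pics/s8.png

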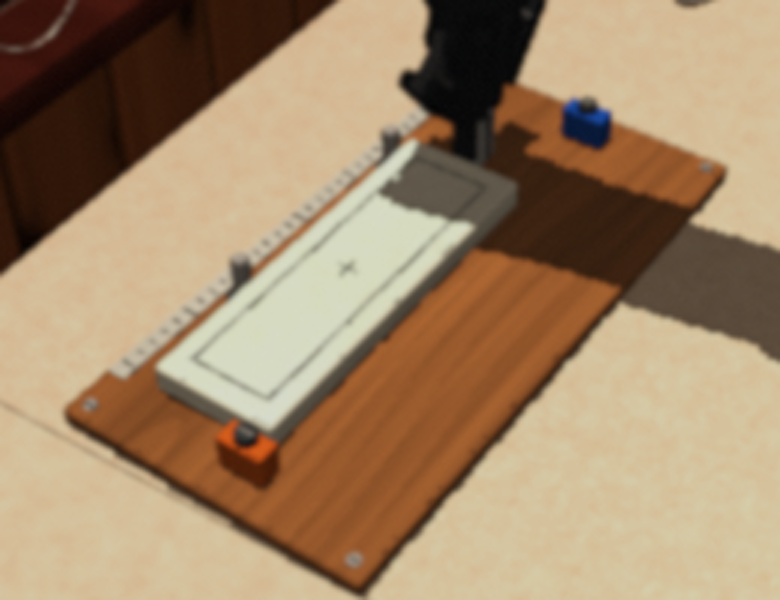

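Contact with the orange stop is near (left end beside it, screw at (246,434)). Creep on, watching the force.

Emit:
{"api": "play_rows", "payload": {
  "increments": [
    [0, -2.5, 0.5, 0, 0, 0, 255],
    [0, -2, 0, 0, 0, 0, 255]
  ]
}}

```text
clock: 7.3
tcp_pos: [0.623, -0.0548, 0.0226]
orientation: [-3.139, 0.067, -0.007]
contact_force: [-0.7, -2.8, 2.0]
grip_width: -0.0
```

```bash
python3 go.py 29 -94 21
```

```text
t 7.3 p [623.  -54.8  22.6] F [-0.7 -2.8  2. ] w -0.0
rot needed [-0.0017 -0.0041  0.0015]
board xy 31.1 -92.0
world [ 0.621 -0.057  0.021] tool shift mm [-2.1  2.   1.6]
```

Emit:
{"api": "play_rows", "payload": {
  "increments": [
    [0, -2.5, 0.5, 0, 0, 0, 255],
    [0, -2, 0, 0, 0, 0, 255]
  ]
}}

```text
clock: 7.5
tcp_pos: [0.6231, -0.0527, 0.0225]
orientation: [3.14, -0.07, 0.006]
contact_force: [-1.5, -5.0, 3.3]
grip_width: 0.0003
```

```bash
python3 go.py 29 -94 21
```

```text
t 7.5 p [623.1 -52.7  22.5] F [-1.5 -5.   3.3] w 0.0003
rot needed [ 0.0012 -0.0039 -0.0007]
board xy 31.1 -90.0
world [ 0.621 -0.057  0.021] tool shift mm [-2.1  4.   1.5]
```

Emit:
{"api": "play_rows", "payload": {
  "increments": [
    [0, -2, 0, 0, 0, 0, 255]
  ]
}}

```text
clock: 7.6
tcp_pos: [0.623, -0.0527, 0.0226]
orientation: [3.137, -0.073, 0.006]
contact_force: [-0.3, -7.0, 1.3]
grip_width: 0.0
```

```bash
python3 go.py 29 -94 21;python3 - <<'E'
from h import *
f=grab_frame("side");a=f["color"][130:330,130:390];cv2.imwrite("pics/s9.png",cv2.resize(a,None,fx=3,fy=3,interpolation=cv2.INTER_CUBIC))
E
```

```text
t 7.6 p [623.  -52.7  22.6] F [-0.3 -7.   1.3] w 0.0
rot needed [ 0.0033 -0.0038 -0.0023]
board xy 31.0 -89.9
world [ 0.621 -0.057  0.021] tool shift mm [-2.   4.1  1.6]
```

View pics/s9.png

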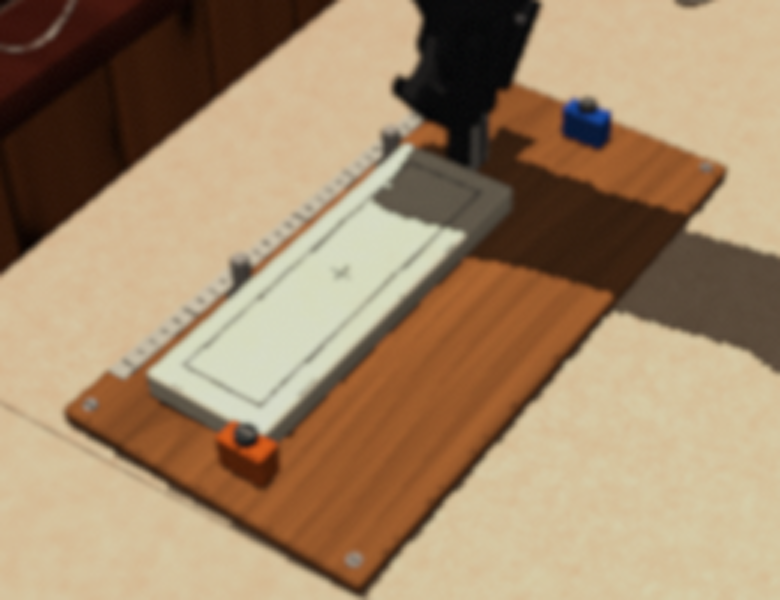

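The TCP stalled at 7 N, so the front is on the stop. Retreat and check squareness.

Emit:
{"api": "play_rows", "payload": {
  "increments": [
    [0, 8, 0, 0, 0, 0, 255],
    [0, 10, -15, 0, 0, 0, 255],
    [-10, 5, -30, 0, 0, 0, 255],
    [-40, 0, -20, 0, 0, 0, 255],
    [-40, 0, 0, 0, 0, 0, 255]
  ]
}}

```text
clock: 8.15
tcp_pos: [0.5356, -0.0717, 0.0912]
orientation: [-3.14, 0.073, -0.017]
contact_force: [0.2, 0.2, 0.7]
grip_width: -0.0001
```

```bash
python3 -c "
from slab import *
rep([(341,272),(149,378),(411,146),(513,190)])"; python3 go.py -45 -50 21;python3 - <<'E'
from h import *
f=grab_frame("side");cv2.imwrite("pics/s10raw.png",f["color"]);a=f["color"][130:330,130:390];cv2.imwrite("pics/s10.png",cv2.resize(a,None,fx=3,fy=3,interpolation=cv2.INTER_CUBIC))
E
```

```text
[29.4 39.9]
[ 63.1 163. ]
[ 63.4 -76.9]
[-12.  -76.5]
t 8.15 p [535.6 -71.7  91.2] F [0.2 0.2 0.7] w -0.0001
rot needed [-0.0009 -0.0105 -0.0025]
board xy -55.5 -112.7
world [ 0.549 -0.009  0.021] tool shift mm [  9.6 -62.7  70.4]
```

View pics/s10.png

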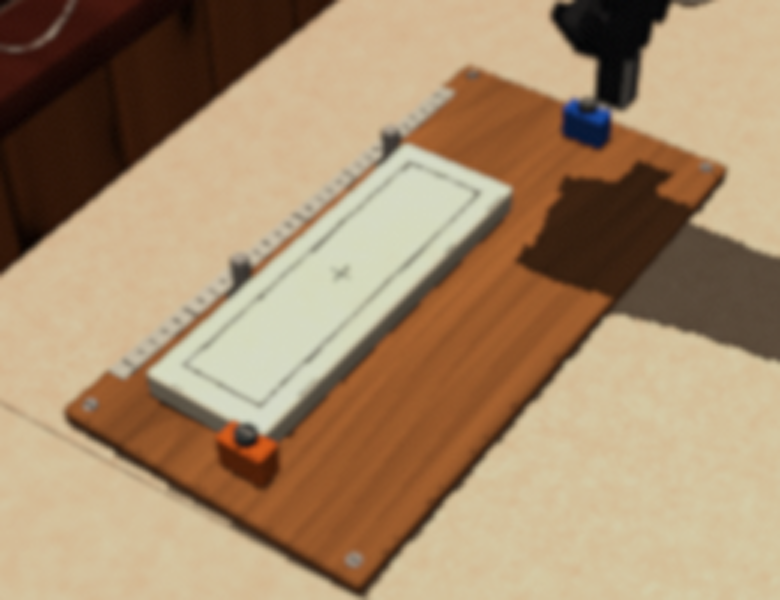

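The cross is at board (29.4,39.9), goal (29,40). To be sure of both dowels, I'll nudge the near edge lightly behind each, right first.

Emit:
{"api": "play_rows", "payload": {
  "increments": [
    [6, -25, 15, 0, -0.008, 0, 255],
    [5, -22, 20, 0, -0.003, 0, 255],
    [0, 0, 20, 0, 0, 0, 255],
    [0, 0, 10, 0, 0, 0, 255],
    [0, 0, 0, 0, 0, 0, 255]
  ]
}}

```text
clock: 8.7
tcp_pos: [0.5409, -0.026, 0.028]
orientation: [-3.14, 0.079, 0.006]
contact_force: [-0.2, -0.3, 0.3]
grip_width: -0.0002
```

```bash
python3 go.py -24 -60 21
```

```text
t 8.7 p [540.9 -26.   28. ] F [-0.2 -0.3  0.3] w -0.0002
rot needed [-0.0008  0.0036 -0.006 ]
board xy -52.3 -66.8
world [ 0.569 -0.02   0.021] tool shift mm [28.2 -7.   6.9]
```

Emit:
{"api": "play_rows", "payload": {
  "increments": [
    [8, -4, 5, 0, 0, 0, 255],
    [8, -2, 2, 0, 0, 0, 255],
    [6, 0, 0, 0, 0, 0, 255],
    [3, 0, 0, 0, 0, 0, 255],
    [2, 0, 0, 0, 0, 0, 255]
  ]
}}

```text
clock: 9.2
tcp_pos: [0.5723, -0.0224, 0.023]
orientation: [-3.14, 0.083, 0.001]
contact_force: [-6.2, 1.0, 2.4]
grip_width: -0.0005
```

Emit:
{"api": "play_rows", "payload": {
  "increments": [
    [2.5, 0, 0, 0, 0, 0, 255],
    [2.5, 0, 0, 0, 0, 0, 255]
  ]
}}

```text
clock: 9.4
tcp_pos: [0.5722, -0.0226, 0.0223]
orientation: [3.14, -0.083, -0.018]
contact_force: [-6.6, 0.9, 4.9]
grip_width: 0.0002
```

```bash
python3 go.py -24 -60 21
```

```text
t 9.4 p [572.2 -22.6  22.3] F [-6.6  0.9  4.9] w 0.0002
rot needed [ 0.0005  0.0113 -0.0086]
board xy -21.0 -62.1
world [ 0.569 -0.02   0.021] tool shift mm [-3.  -2.1  1.3]
```

Stalled at board x −21.0 with 6.6 N. Next, the left side.

Emit:
{"api": "play_rows", "payload": {
  "increments": [
    [-8, 0, 0, 0, 0, 0, 255],
    [-12, 0, -5, 0, 0.005, 0, 255],
    [-4, -35, -10, 0, 0, 0, 255],
    [0, -40, 0, 0, 0, 0, 255],
    [0, -40, 0, 0, 0, 0, 255]
  ]
}}

```text
clock: 9.9
tcp_pos: [0.5531, 0.0868, 0.0378]
orientation: [3.135, -0.105, -0.008]
contact_force: [-0.2, -0.1, 0.2]
grip_width: -0.0003
```

Emit:
{"api": "play_rows", "payload": {
  "increments": [
    [0, -15, 5, 0, 0, 0, 255],
    [0, 0, 5, 0, 0, 0, 255]
  ]
}}

```text
clock: 10.1
tcp_pos: [0.5546, 0.1099, 0.0293]
orientation: [3.14, -0.092, -0.001]
contact_force: [0.3, -0.7, 0.3]
grip_width: -0.0004
```

```bash
python3 go.py -24 75 22
```

```text
t 10.1 p [554.6 109.9  29.3] F [ 0.3 -0.7  0.3] w -0.0004
rot needed [ 0.0001  0.0008 -0.0145]
board xy -44.5 69.6
world [0.575 0.114 0.022] tool shift mm [20.4 -5.7  7.3]
```

Emit:
{"api": "play_rows", "payload": {
  "increments": [
    [4, 0, 6, 0, 0, -0.014, 255],
    [6, 0, 2, 0, 0, 0, 255],
    [6, 0, 0, 0, 0, 0, 255],
    [4, 0, 0, 0, 0, 0, 255],
    [3, 0, 0, 0, 0, 0, 255]
  ]
}}

```text
clock: 10.6
tcp_pos: [0.5784, 0.1024, 0.0196]
orientation: [3.137, -0.077, -0.005]
contact_force: [-10.2, 3.9, 5.5]
grip_width: -0.0005
```

Emit:
{"api": "play_rows", "payload": {
  "increments": [
    [2.5, 0, 0, 0, 0, 0, 255],
    [2.5, 0, 0, 0, 0, 0, 255]
  ]
}}

```text
clock: 10.8
tcp_pos: [0.5783, 0.1021, 0.0188]
orientation: [3.136, -0.078, -0.022]
contact_force: [-7.0, 1.0, 5.8]
grip_width: -0.0002
```

```bash
python3 go.py -24 75 22
```

```text
t 10.8 p [578.3 102.1  18.8] F [-7.   1.   5.8] w -0.0002
rot needed [ 0.0052  0.0142 -0.0057]
board xy -20.5 62.7
world [0.575 0.114 0.022] tool shift mm [ -3.6 -12.2  -3.2]
```

Stalled again, at −20.5, but the finger drifted toward −y, so the end contact needs a recheck. Retreat and look.

Emit:
{"api": "play_rows", "payload": {
  "increments": [
    [-8, 0, 0, 0, 0, 0, 255],
    [-12, 0, -5, 0, 0, 0, 255],
    [-20, 10, -25, 0, 0, 0, 255],
    [-20, 45, -20, 0, 0.005, 0, 255],
    [0, 45, -10, 0, 0.005, 0, 255]
  ]
}}

```text
clock: 11.3
tcp_pos: [0.5116, 0.0121, 0.0803]
orientation: [3.139, -0.062, -0.006]
contact_force: [1.8, -0.4, 0.4]
grip_width: 0.0001
```

Emit:
{"api": "play_rows", "payload": {
  "increments": [
    [0, 45, 0, 0, 0, 0, 255],
    [0, 45, 0, 0, 0, 0, 255],
    [0, 20, 0, 0, 0, 0, 255],
    [0, 0, 0, 0, 0, 0, 255]
  ]
}}

```text
clock: 11.7
tcp_pos: [0.5047, -0.1092, 0.0853]
orientation: [3.134, -0.076, 0.007]
contact_force: [0.1, 0.4, 0.1]
grip_width: -0.0001
```

```bash
python3 go.py 29 -115 80;python3 - <<'E'
from h import *
f=grab_frame("side");cv2.imwrite("pics/s11raw.png",f["color"]);a=f["color"][235:300,160:260];b=cv2.imread("pics/s10raw.png")[235:300,160:260]
cv2.imwrite("pics/s11.png",cv2.resize(cv2.vconcat([b[:45],a[:45]]),None,fx=6,fy=6,interpolation=cv2.INTER_CUBIC))
f=grab_frame("top");a=f["color"][145:261,165:380];cv2.imwrite("pics/t11.png",cv2.resize(a,None,fx=3.7,fy=3.7,interpolation=cv2.INTER_CUBIC))
E
```

```text
t 11.7 p [ 504.7 -109.2   85.3] F [0.1 0.4 0.1] w -0.0001
rot needed [ 0.007  -0.0045 -0.0043]
board xy -84.7 -151.5
world [ 0.62  -0.078  0.08 ] tool shift mm [113.6 -37.1   5.5]
```

View pics/s11.png

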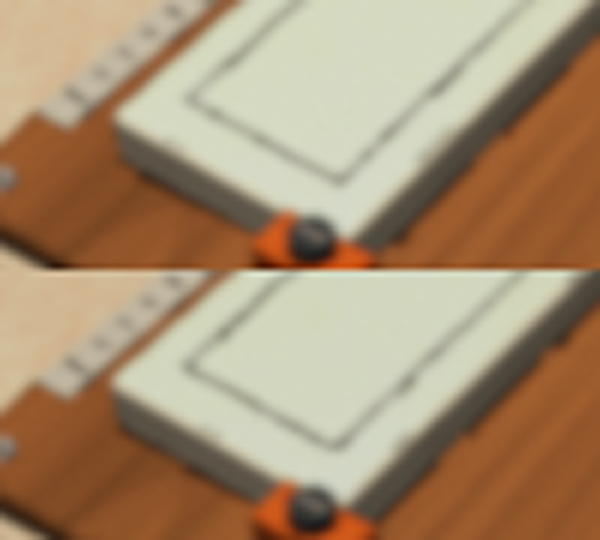

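View pics/t11.png

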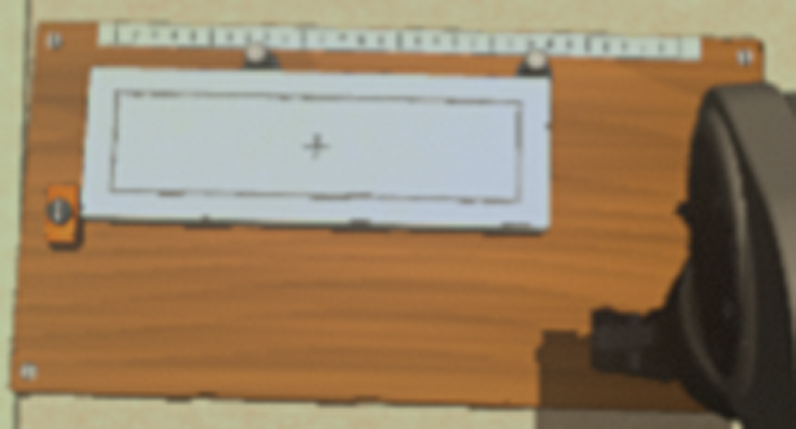

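Versus before, the front's left corner moved about 0.7 px toward the dowels, so the nudges seated it. I'll finish with a light end push at x≈+3, in line with the stop so that it won't twist.

Emit:
{"api": "play_rows", "payload": {
  "increments": [
    [30, 0, 0, 0.005, 0, 0, 255],
    [30, -5, 0, 0, -0.004, 0, 255],
    [24, -15, 10, 0, 0, 0, 255],
    [0, -8, 20, 0, 0, 0, 255],
    [0, 0, 0, 0, 0, 0, 255]
  ]
}}

```text
clock: 12.3
tcp_pos: [0.5931, -0.0682, 0.0555]
orientation: [-3.137, 0.05, -0.003]
contact_force: [-1.6, 0.7, 0.4]
grip_width: 0.0001
```

```bash
python3 go.py 3 -108 22
```

```text
t 12.3 p [593.1 -68.2  55.5] F [-1.6  0.7  0.4] w 0.0001
rot needed [-0.0043 -0.0018  0.0122]
board xy 1.8 -106.8
world [ 0.594 -0.07   0.022] tool shift mm [ 1.1  1.4 33.5]
```

Emit:
{"api": "play_rows", "payload": {
  "increments": [
    [0, 1.5, 15, 0, 0, 0.012, 255],
    [0, 0, 15, 0, 0, 0, 255],
    [0, 0, 3, 0, 0, 0, 255],
    [0, 0, 0, 0, 0, 0, 255]
  ]
}}

```text
clock: 12.7
tcp_pos: [0.5923, -0.0671, 0.0209]
orientation: [-3.136, 0.064, -0.003]
contact_force: [0.5, 0.5, 0.5]
grip_width: -0.0001
```

Emit:
{"api": "play_rows", "payload": {
  "increments": [
    [0, -5, 0, 0, 0, 0, 255],
    [0, -5, 0, 0, 0, 0, 255],
    [0, -3, 0, 0, 0, 0, 255],
    [0, -3, 0, 0, 0, 0, 255]
  ]
}}

```text
clock: 13.1
tcp_pos: [0.5933, -0.0516, 0.0222]
orientation: [-3.137, 0.068, -0.005]
contact_force: [-0.6, -6.2, -0.5]
grip_width: -0.0002
```

```bash
python3 go.py 3 -90 22
```

```text
t 13.1 p [593.3 -51.6  22.2] F [-0.6 -6.2 -0.5] w -0.0002
rot needed [-0.004  -0.003   0.0007]
board xy 1.3 -90.1
world [ 0.595 -0.052  0.022] tool shift mm [ 1.7 -0.1  0.2]
```

Emit:
{"api": "play_rows", "payload": {
  "increments": [
    [0, -2.5, 0, 0, 0, 0, 255],
    [0, -2.5, 0, 0, 0, 0, 255]
  ]
}}

```text
clock: 13.3
tcp_pos: [0.5931, -0.0517, 0.0225]
orientation: [3.138, -0.073, 0.004]
contact_force: [0.1, -6.3, -0.6]
grip_width: 0.0
```

Emit:
{"api": "play_rows", "payload": {
  "increments": [
    [0, 8, 0, 0, 0, 0, 255],
    [0, 12, -10, 0, 0, 0, 255],
    [-10, 10, -30, 0, 0, 0, 255],
    [-35, 25, -25, 0, 0, 0, 255],
    [-35, 35, -20, 0, 0, 0, 255]
  ]
}}

```text
clock: 13.8
tcp_pos: [0.5119, -0.1355, 0.1096]
orientation: [-3.14, 0.059, -0.007]
contact_force: [-0.1, -1.5, 0.9]
grip_width: -0.0001
```

```bash
python3 go.py;python3 - <<'E'
from h import *
f=grab_frame("side");cv2.imwrite("pics/s12raw.png",f["color"]);a=f["color"][130:330,130:390]
cv2.imwrite("pics/s12.png",cv2.resize(a,None,fx=3,fy=3,interpolation=cv2.INTER_CUBIC))
a=f["color"][220:290,160:260]
cv2.imwrite("pics/s12b.png",cv2.resize(a,None,fx=7,fy=7,interpolation=cv2.INTER_CUBIC))
f=grab_frame("top");a=f["color"][145:261,165:380];cv2.imwrite("pics/t12.png",cv2.resize(a,None,fx=3.7,fy=3.7,interpolation=cv2.INTER_CUBIC))
E
```

```text
t 13.8 p [ 511.9 -135.5  109.6] F [-0.1 -1.5  0.9] w -0.0001
rot needed [-0.0016 -0.0047  0.0065]
board xy -76.3 -177.5
```

View pics/s12.png

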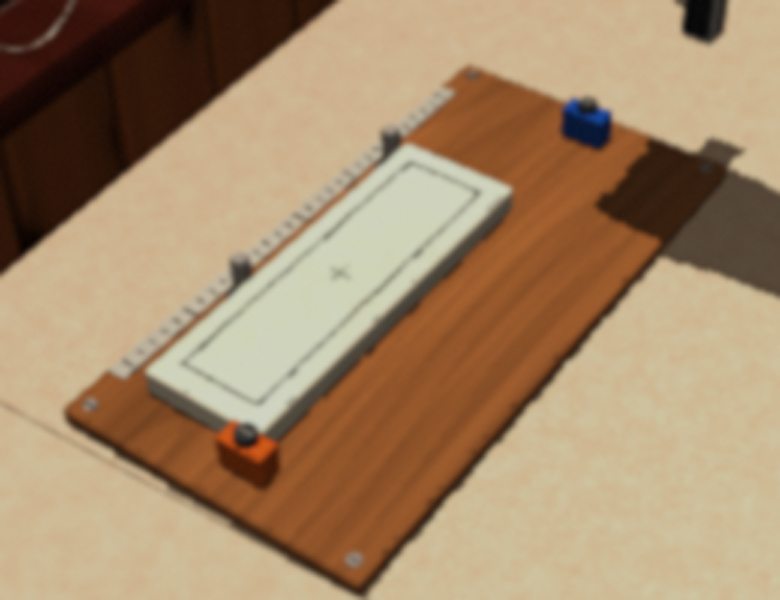

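View pics/s12b.png

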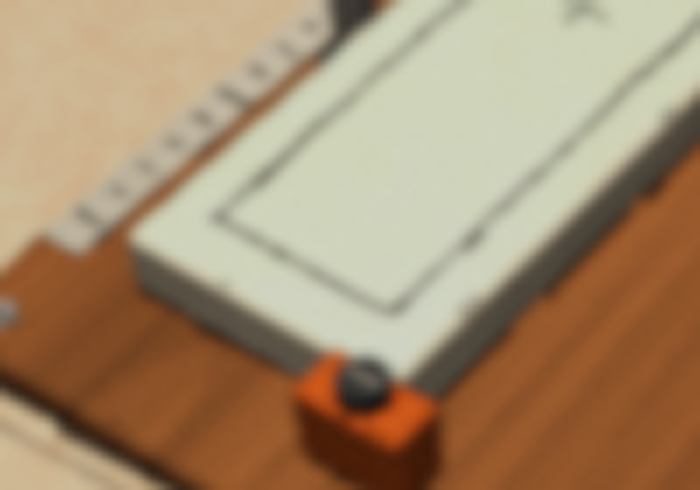

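View pics/t12.png

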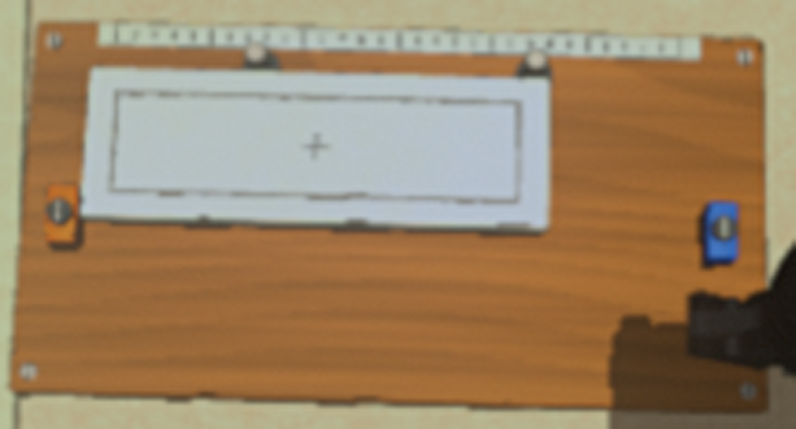

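The pictures show the front on both dowels and flush with the orange stop, with the tool clear. A last numeric check from both views, then hand in.

```bash
python3 -c "
from slab import *
rep([(340,272),(147,375),(410,145),(513,190)])
f=pickle.load(open('top0.pkl','rb'))
B=np.array([.596,.0385]);c,s=np.cos(-.044),np.sin(-.044)
for u,v in((316,146),(90,68),(551,79)):
    p=atz(f,u/3.7+165,v/3.7+145,.03)[:2]-B;print('top',(1e3*np.array([c*p[0]+s*p[1],-s*p[0]+c*p[1]])).round(1))
print(r.hand_in())"
```

```text
[29.8 40.2]
[ 65.5 162. ]
[ 64.5 -77.4]
[-12.  -76.5]
top [29.1 40.6]
top [ 68.3 160. ]
top [ 67.4 -79.4]
the job is handed in; nothing more can be done
None
```

The white drawer front is in place against both steel dowels and the orange stop, and I have handed the job in; no verdict was reported.

- **Moves:** I pushed it flat along the board with closed fingers until it met the dowels. Then I pushed it along them to the orange stop. After that I nudged the near edge once behind each dowel and gave the end a last light push in line with the stop. Each of these final pushes stalled at about 6–10 N.
- **Position:** The pencilled cross measured at board (29.8, 40.2) mm from the side camera and (29.1, 40.6) mm from the top camera. The goal is (29, 40).
- **Squareness:** The far edge is the same distance out at both ends to within about 1 mm.
- **Disagreement:** The far edge itself measured at x ≈ 65 mm from the side camera and 68 mm from the top camera. It should be 69. The side-view difference is more than the 2 mm calibration error, and reading a blurred edge probably explains the rest.
- **Drift:** During the left nudge the finger slid about 7 mm toward −y, away from the stop. That is why I repeated the end push, and it stalled at the same place as the first.
- **Finish:** The arm was clear of everything at hand-in, at about 14 s of the 45 s allowed.

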